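Swap the jar on the glaze scale for the one the test tile asks for

TASK

The test tile lying in the yellow frame shows which glaze is to be weighed next: swap the jar of that colour in the rack with the black jar on the scale. The wanted jar must end up standing upright in the middle of the scale's pan, and the black jar upright and flat on the floor of the bay that the wanted one left. You may park a jar upright on the free table in between; keep every jar upright, set it down gently without dropping it or pressing hard on the scale, and leave the other two jars, the tiles and everything else where they are.

Things in the scene. Friction and masses are not known exactly. Their poses are not given: they have to be found in the camera images.
- jar_green: loose closed glaze jar: white cylinder 68 mm in diameter and 76 mm high, with a green label band and a green round screw lid 54 mm in diameter from 78 to 108 mm above its underside (fixed to the jar; the place to grip). 0.25 to 0.5 kg. Origin: centre of the underside, z up; starts in one of the rack's bays
- jar_blue: loose closed glaze jar: white cylinder 68 mm in diameter and 76 mm high, with a blue label band and a blue round screw lid 54 mm in diameter from 78 to 108 mm above its underside (fixed to the jar; the place to grip). 0.25 to 0.5 kg. Origin: centre of the underside, z up; starts in one of the rack's bays
- jar_red: loose closed glaze jar: white cylinder 68 mm in diameter and 76 mm high, with a red label band and a red round screw lid 54 mm in diameter from 78 to 108 mm above its underside (fixed to the jar; the place to grip). 0.25 to 0.5 kg. Origin: centre of the underside, z up; starts in one of the rack's bays
- jar_black: loose closed glaze jar: white cylinder 68 mm in diameter and 76 mm high, with a black label band and a black round screw lid 54 mm in diameter from 78 to 108 mm above its underside (fixed to the jar; the place to grip). 0.25 to 0.5 kg. Origin: centre of the underside, z up; starts on the scale
- tile_green: loose square test tile glazed green on top, 60 x 60 x 8 mm, lying flat. Origin: centre of the underside. One of the three tiles lies in the yellow frame, the other two on the bare table beside it
- tile_blue: loose square test tile glazed blue on top, 60 x 60 x 8 mm, lying flat. Origin: centre of the underside. One of the three tiles lies in the yellow frame, the other two on the bare table beside it
- tile_red: loose square test tile glazed red on top, 60 x 60 x 8 mm, lying flat. Origin: centre of the underside. One of the three tiles lies in the yellow frame, the other two on the bare table beside it
- frame: fixed yellow square frame flat on the table, 110 mm outside, 86 mm inside, 10 mm high, open in the middle; the tile inside it names the wanted glaze. Origin: its centre at table level
- pan (a point): centre of the top of the scale's round steel pan (130 mm in diameter, 52 mm above the table). The fixed scale's grey body is 200 x 150 x 41 mm, its centre 25 mm from this point along the point's -x axis, long side along x. Between the scale and the near end of the rack the table is always free over a strip about 120 mm wide or more
- bay0 (a point): centre of the floor of one of the three bays in the row of the wooden jar rack (one end), 15 mm above the table. Each bay is 84 x 84 mm inside with a lip 12 mm high all round; bays are 100 mm apart along the row, which runs along this point's y axis. The rack is fixed, 100 x 308 mm, and may stand to the left or right of the scale, at any small yaw
- bay1 (a point): centre of the floor of one of the three bays in the row of the wooden jar rack (middle), 15 mm above the table. Each bay is 84 x 84 mm inside with a lip 12 mm high all round; bays are 100 mm apart along the row, which runs along this point's y axis. The rack is fixed, 100 x 308 mm, and may stand to the left or right of the scale, at any small yaw
- bay2 (a point): centre of the floor of one of the three bays in the row of the wooden jar rack (other end), 15 mm above the table. Each bay is 84 x 84 mm inside with a lip 12 mm high all round; bays are 100 mm apart along the row, which runs along this point's y axis. The rack is fixed, 100 x 308 mm, and may stand to the left or right of the scale, at any small yaw
- bowl: bystander: loose terracotta bowl, rim 120 mm across, 50 mm high; origin centre of underside
- mug: bystander: loose blue mug 76 mm across, 85 mm high; origin centre of underside
- brush: bystander: loose brush lying on the table beyond the rack or scale; origin about its middle, at table level
- rib: bystander: loose flat wooden potter's rib 50 x 85 x 6 mm; origin centre of underside
There are look-alikes about, which are no part of the job. Of the things that look like the frame, the largest one is meant.

How it is judged:
At the end, for the whole second after the job is handed in: The jar of the colour of the tile in the frame stands upright on the pan within 20 mm of its centre; the black jar stands upright on the floor of the vacated rack bay (within 15 mm of its centre); the other two jars are within 25 mm of where they started and upright; all jars released and at rest (((horizontal distance between tile_green and frame below 0.035 m and horizontal distance between jar_green and pan below 0.02 m and z of jar_green in the frame of pan between -0.006 and 0.006 m and angle between jar_green's own z axis and vertical below 0.1 rad) or (horizontal distance between tile_blue and frame below 0.035 m and horizontal distance between jar_blue and pan below 0.02 m and z of jar_blue in the frame of pan between -0.006 and 0.006 m and angle between jar_blue's own z axis and vertical below 0.1 rad) or (horizontal distance between tile_red and frame below 0.035 m and horizontal distance between jar_red and pan below 0.02 m and z of jar_red in the frame of pan between -0.006 and 0.006 m and angle between jar_red's own z axis and vertical below 0.1 rad)) and ((horizontal distance between jar_black and bay0 below 0.015 m and z of jar_black in the frame of bay0 between -0.006 and 0.006 m and angle between jar_black's own z axis and vertical below 0.1 rad) or (horizontal distance between jar_black and bay1 below 0.015 m and z of jar_black in the frame of bay1 between -0.006 and 0.006 m and angle between jar_black's own z axis and vertical below 0.1 rad) or (horizontal distance between jar_black and bay2 below 0.015 m and z of jar_black in the frame of bay2 between -0.006 and 0.006 m and angle between jar_black's own z axis and vertical below 0.1 rad)) and (horizontal distance between tile_green and frame below 0.035 m or (distance of jar_green from where it was at the start of the episode below 0.025 m and angle between jar_green's own z axis and vertical below 0.1 rad)) and (horizontal distance between tile_blue and frame below 0.035 m or (distance of jar_blue from where it was at the start of the episode below 0.025 m and angle between jar_blue's own z axis and vertical below 0.1 rad)) and (horizontal distance between tile_red and frame below 0.035 m or (distance of jar_red from where it was at the start of the episode below 0.025 m and angle between jar_red's own z axis and vertical below 0.1 rad)) and linear speed of each of jar_green, jar_blue, jar_red, jar_black below 0.02 m/s and contact force between each of jar_green, jar_blue, jar_red, jar_black and the fingers below 0.1 N); the robot touches nothing.
It fails at once if a jar that is not part of the swap is taken out or pushed over 40 mm from its place ((not (horizontal distance between tile_green and frame below 0.035 m) and distance of jar_green from where it was at the start of the episode above 0.04 m) or (not (horizontal distance between tile_blue and frame below 0.035 m) and distance of jar_blue from where it was at the start of the episode above 0.04 m) or (not (horizontal distance between tile_red and frame below 0.035 m) and distance of jar_red from where it was at the start of the episode above 0.04 m)).
It fails at once if a jar is tipped by more than about 35 degrees (angle between any of jar_green, jar_blue, jar_red, jar_black's own z axis and vertical above 0.6 rad).
It fails at once if the scale is knocked or pressed with more than 40 N (contact force between scale and anything else above 40 N).
It fails at once if a jar is dropped from more than about a centimetre, or thrown ((contact force between jar_green and the fingers below 0.1 N and linear speed of jar_green above 0.5 m/s) or (contact force between jar_blue and the fingers below 0.1 N and linear speed of jar_blue above 0.5 m/s) or (contact force between jar_red and the fingers below 0.1 N and linear speed of jar_red above 0.5 m/s) or (contact force between jar_black and the fingers below 0.1 N and linear speed of jar_black above 0.5 m/s)).
It fails at once if a tile or a bystander is moved by more than 25 mm (distance of any of tile_green, tile_blue, tile_red, bowl, mug, brush, rib from where it was at the start of the episode above 0.025 m).
It also fails if it takes over 69 s, if anything falls off the work surface, if the arm or the gripper's body presses on something with over 40 N, if the wrist force passes 120 N, or if a joint passes its speed limit or range.

ROBOT

A 6-joint arm with a two-finger parallel gripper is mounted at the origin on the work surface. World frame = base frame: x ahead of the robot, y to its left, z up, the work surface at z = 0. Lengths are in m, angles in rad, forces in N, time in s.
With the tool pointing down it reaches from about 0.3 to 0.75 m from the base axis. Payload 8.5 kg.
Tool frame: the origin (TCP) lies between the finger pads; the fingertips stand 14 mm ahead of it and the grasp point (between the pads) lies 5 mm behind it (tips_ahead is the z of the fingertips in the tool frame, in m); z points along the fingers, y is the line along which they close (so a half turn about z gives the same grasp; the last joint's range is limited). The gripper opens to 88 mm and grips with 3 to 60 N. Pads are 18 mm wide; open, the fingers measure 123 mm over their backs; the gripper's body (75 mm by 187 mm) begins 45 mm behind the grasp point.
Start: joints at [-1.472, 0.381, 1.297, -0, 1.464, -0.215], TCP at [0.17, -0.523, 0.253] pointing down, gripper open.
Joint ranges: [-3.11, 3.11], [-0.89, 2.33], [0.22, 2.48], [-1.42, 4.56], [0.17, 2.85], [-2.88, 2.88]. Speed limits (rad/s): [2.39, 2.39, 3.14, 3.14, 3.14, 3.14].

INTERFACE

Orientations are given as a rotation vector (axis times angle).
In Python, from plant import get_obs, read_camera, camera_info, hand_in, masks_of, landmark_of, tips_ahead gives the robot as it stands.
- The arm moves only by the shell command python3 -m creep 'ROWS' [OPENING] [FORCE]. ROWS is JSON, a list of rows, each a list of 6 numbers: the shift along the world's x, y, z as a fraction of full scale, then the turn, a rotation vector about the world's x, y, z as a fraction of full scale. A call has 1 to 20 rows; each row is the pose to reach, as a shift and turn from the pose commanded when the call began; what a row does not reach only later rows make up. Full scale, the value 1, is 20 cm for a shift and 60 degrees for a turn. A row lasts 1/10 s, in which the tool goes at most 50 mm and 8.59 degrees, less where a joint would pass 70% of its speed; a pose out of reach is approached as far as the arm can. A call with a number of a shift or a turn outside -1 to 1 is refused whole. A call with a gripper value outside its range is refused whole. OPENING is the closure, from 0 (fully open) to 1 (shut), set as the call begins (- or left out, the last holds). The fingers move at their own pace and stop on an object; FORCE is the grip in N (left out, the last holds). Time passes only in rows, so rows that repeat a pose let the fingers close. It gives the time, the measured TCP pose, the force, the opening and the grip force at its end, in the units of the state.
- get_obs(): the state, without advancing time (a new reading comes with each control period).
- read_camera(name): name is "scene" or "top" or "wrist"; returns the picture (420x560x3 uint8, red, green, blue); there is no depth.
- camera_info(name): a dict with "vfov" (degrees; the focal length in pixels is half the picture's height over the tangent of half this angle, whatever the lens; pixels are square), "cx", "cy" (the principal point, pixels), "R" (3x3) and "t" (3): a world point X has camera coordinates R X + t; the wrist camera has in their place "T_tool_cam" (4x4, takes a point from camera to tool coordinates, whose origin is the TCP and whose axes are the flange's). Camera axes: x right, y down, z forward; pixel columns grow to the right and rows downward; lengths in m; the calibration is good to about 2 mm. The wrist camera is an equidistant fisheye: a pixel r from the principal point sees the ray r / f radians off the axis. A picture is of the moment at which its call begins: read the wrist's pose just before it. camera_info takes no time and is no camera call.
- hand_in(): hands the job in; it is judged then, once.
Trained networks look in the newest picture that a camera, given by its name, has taken for a name from the list of things; names that differ only in an ending like _2 or _b are one class to them, and where a whole thing is asked for, a point or a joint stands for the part that bears it (a point fixed in the world has none). Each returns a list of dicts, best first, with "conf" (0 to 1); they miss things now and then, are a little off and sometimes report something else, mostly with a low value. They report only what shows in the picture. A call takes as long as a camera call. They do not tell look-alikes from the thing itself.
- masks_of(camera, thing): "region" (420x560 bool, what is visible of it).
- landmark_of(camera, thing): "location" ([x, y, z] in m, in world coordinates, good to about 4 mm: a listed point, or the origin of a listed thing).
The state is a dict: "time_s": time; "joints": joint angles; "qd": joint speeds; "joint_efforts": joint torques, N m; "tool_pos": TCP position; "tool_rot": TCP orientation; "ft_force": force on the tool from outside, world axes, zero at the start; "wrist_torque": the same for the moment, N m; "gripper_width": opening from 0.0 (shut) to 1.0 (fully open); "grip_force": force on a finger pad.
Only numpy, scipy, OpenCV 4.12 (cv2) and the standard library are available. Lean on these libraries where they do the work, as an engineer would, in place of code of your own. Each camera call takes 0.05 s, during which the arm holds its last target. There are 200 camera calls.

## Working session

There is one attempt and no reset: what is moved stays moved. The work goes in short steps, Python scripts to look and compute and a shell command to move; the robot and the scene stay as the last step left them, time stands still between calls to the robot, and variables do not carry over. Pictures are saved under pics/ and viewed, at most 10 in all, crops included, and the job is handed in when it is done.

```bash
mkdir -p pics; ls
python3 - <<'E'
from plant import *
import cv2,numpy as np
for c in ("top","scene"):
    im=read_camera(c); cv2.imwrite(f"pics/{c}0.png",im[:,:,::-1])
    for n in "jar_green jar_blue jar_red jar_black tile_green tile_blue tile_red frame pan bay0 bay1 bay2 bowl mug brush rib".split():
        print(c,n,[(np.round(d["location"],3).tolist(),round(d["conf"],2)) for d in landmark_of(c,n)])
o=get_obs();print(o["time_s"],o["tool_pos"],o["tool_rot"],tips_ahead,o["gripper_width"])
E
```

```text
pics
top jar_green [([0.506, -0.12, 0.014], 0.61)]
top jar_blue [([0.538, -0.311, 0.015], 0.56), ([0.762, -0.17, -0.005], 0.47), ([0.534, 0.489, 0.003], 0.34)]
top jar_red [([0.517, -0.219, 0.015], 0.78), ([0.493, 0.195, 0.051], 0.19)]
top jar_black [([0.489, 0.188, 0.057], 0.9)]
top tile_green [([0.735, -0.059, 0.001], 0.94)]
top tile_blue [([0.764, -0.17, -0.001], 0.68)]
top tile_red [([0.704, 0.049, 0.004], 0.85)]
top frame [([0.825, 0.104, -0.001], 0.81), ([0.678, 0.176, -0.001], 0.79), ([0.735, -0.059, -0.007], 0.58)]
top pan [([0.496, 0.195, 0.052], 0.66), ([0.517, -0.216, 0.015], 0.42)]
top bay0 [([0.531, -0.322, 0.016], 0.83), ([0.504, -0.121, 0.017], 0.79), ([0.518, -0.217, 0.013], 0.58)]
top bay1 [([0.531, -0.322, 0.016], 0.83), ([0.504, -0.121, 0.017], 0.79), ([0.518, -0.217, 0.013], 0.58)]
top bay2 [([0.531, -0.322, 0.016], 0.83), ([0.504, -0.121, 0.017], 0.79), ([0.518, -0.217, 0.013], 0.58)]
top bowl [([0.531, 0.485, 0.003], 0.94), ([0.537, -0.315, 0.015], 0.64), ([0.519, -0.223, 0.017], 0.6)]
top mug [([0.554, -0.507, -0.003], 0.7), ([0.494, 0.194, 0.049], 0.24)]
top b
[... 848 characters left out ...]
89), ([0.518, -0.218, 0.016], 0.74), ([0.528, -0.319, 0.012], 0.56), ([0.521, -0.223, 0.015], 0.47)]
scene bay1 [([0.504, -0.124, 0.011], 0.89), ([0.518, -0.218, 0.016], 0.74), ([0.528, -0.319, 0.012], 0.56), ([0.521, -0.223, 0.015], 0.47)]
scene bay2 [([0.504, -0.124, 0.011], 0.89), ([0.518, -0.218, 0.016], 0.74), ([0.528, -0.319, 0.012], 0.56), ([0.521, -0.223, 0.015], 0.47)]
scene bowl [([0.532, 0.485, -0.006], 0.7)]
scene mug [([0.553, -0.51, 0.003], 0.63)]
scene brush [([0.678, 0.381, -0.001], 0.81)]
scene rib [([0.519, -0.217, 0.016], 0.65), ([0.688, -0.371, 0.0], 0.54)]
1.7 [ 0.16975145 -0.52313062  0.25273385] [-3.10298380e+00 -4.90823952e-01  2.32717092e-05] 0.014 0.9991179692894931
```

View pics/top0.png

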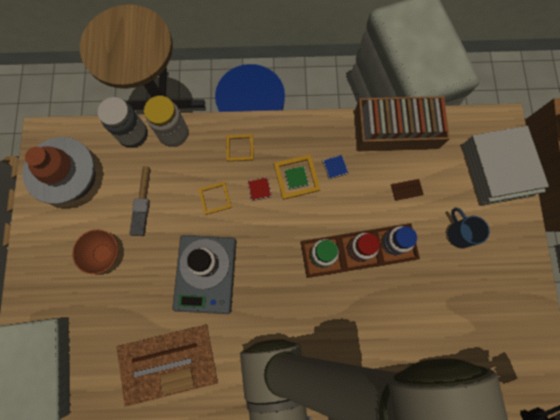

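View pics/scene0.png

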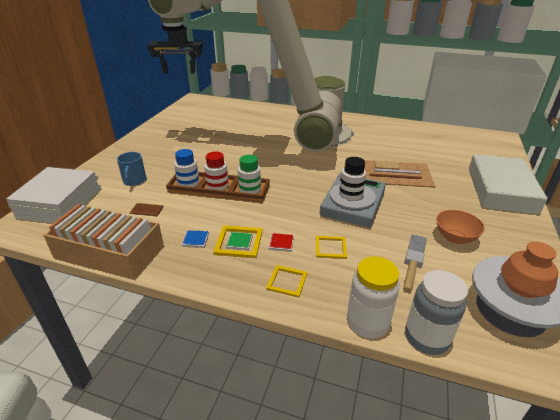

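The largest frame, at about (297,177) in the top view, holds the green tile, so green is the wanted glaze. The green jar is in the rack bay nearest the scale (325,250), and the black jar is on the pan (202,262). I'll move over the green jar and turn the closing line across the row.

```bash
python3 -m creep '[[0.1,0.12,0.05,0,0,0.1],[0.25,0.3,0.1,0,0,0.2],[0.4,0.48,0.15,0,0,0.3],[0.55,0.66,0.2,0,0,0.4],[0.7,0.83,0.25,0,0,0.5],[0.85,1,0.25,0,0,0.6],[0.85,1,0.25,0,0,0.67],[0.85,1,0.25,0,0,0.67]]' 0
python3 -m creep '[[0.1,0.12,0,0,0,0.1],[0.25,0.3,0,0,0,0.2],[0.4,0.48,0,0,0,0.3],[0.55,0.66,0,0,0,0.4],[0.7,0.83,0,0,0,0.5],[0.83,1,0,0,0,0.6],[0.83,1,0,0,0,0.66],[0.83,1,0,0,0,0.66],[0.83,1,0,0,0,0.66],[0.83,1,0,0,0,0.66]]' 0
cat > h.py <<'E'
from plant import *
import cv2,numpy as np
from scipy.spatial.transform import Rotation as R
def look(names,save=None):
    o=get_obs(); im=read_camera("wrist")
    print("t",round(o["time_s"],2),"tcp",o["tool_pos"].round(4) if hasattr(o["tool_pos"],"round") else o["tool_pos"])
    M=R.from_rotvec(o["tool_rot"]).as_matrix(); print("yaw_y",np.degrees(np.arctan2(M[1,1],M[0,1])).round(1),"zaxis",M[:,2].round(3),"j",np.round(o["joints"],2))
    if save: cv2.imwrite(save,im[:,:,::-1])
    for c in ("wrist","top","scene"):
        if c!="wrist": read_camera(c)
        for n in names:
            print(c,n,[(np.round(d["location"],4).tolist(),round(d["conf"],2)) for d in landmark_of(c,n)])
E
python3 -c "
from h import *
look(['jar_green','bay0','pan','jar_black'],'pics/w1.png')"
```

```text
time_s: 2.5
tool_pos: [0.3404, -0.3223, 0.303]
tool_rot: [2.743, 1.531, -0.0]
ft_force: [-0.0, 0.1, -0.8]
gripper_width: 1.0
grip_force: 0.0
time_s: 3.5
tool_pos: [0.5054, -0.1242, 0.3028]
tool_rot: [-2.07, -2.363, 0.0]
ft_force: [-1.2, -0.5, -0.5]
gripper_width: 1.002
grip_force: 0.0
t 3.5 tcp [ 0.5054 -0.1242  0.3028]
yaw_y 7.6 zaxis [-0. -0. -1.] j [-0.47  0.3   1.28 -0.    1.57 -0.6 ]
wrist jar_green [([0.5068, -0.1159, 0.0159], 0.92)]
wrist bay0 []
wrist pan [([0.5366, -0.3218, 0.0167], 0.33)]
wrist jar_black []
top jar_green [([0.5073, -0.1176, 0.013], 0.77)]
top bay0 [([0.5298, -0.3237, 0.0152], 0.86), ([0.519, -0.2169, 0.0155], 0.8), ([0.4886, 0.1877, 0.057], 0.4)]
top pan [([0.4936, 0.1971, 0.0485], 0.71), ([0.5182, -0.2163, 0.0132], 0.69), ([0.5306, 0.4865, 0.0027], 0.2)]
top jar_black [([0.4905, 0.1901, 0.0559], 0.82), ([0.7022, 0.0463, 0.003], 0.59)]
scene jar_green [([0.5091, -0.1173, 0.014], 0.84)]
scene bay0 [([0.5212, -0.2184, 0.0162], 0.95), ([0.5263, -0.3181, 0.0137], 0.89), ([0.5049, -0.1229, 0.0139], 0.76)]
scene pan [([0.4931, 0.1948, 0.0502], 0.78)]
scene jar_black [([0.4937, 0.1906, 0.0533], 0.55)]
```

View pics/w1.png

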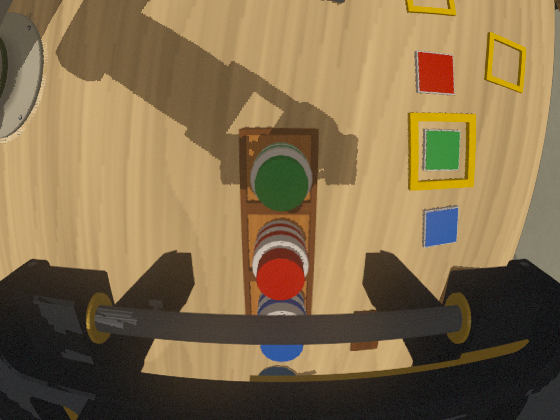

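The wrist view shows the green jar's lid at (282,182). The rack's outer end corners are at (241,129) and (318,129), and the divider is near y=207. Next I compute their positions.

```bash
cat >> h.py <<'E'
def ray(px,z,o):
    ci=camera_info("wrist"); f=210/np.tan(np.radians(ci["vfov"]/2)); T=np.array(ci["T_tool_cam"])
    d=np.array(px,float)-[ci["cx"],ci["cy"]]; r=np.hypot(*d); a=r/f
    v=np.r_[d/r*np.sin(a),np.cos(a)]
    M=R.from_rotvec(o["tool_rot"]).as_matrix()
    c=M@T[:3,3]+np.array(o["tool_pos"]); w=M@T[:3,:3]@v
    return c+w*(z-c[2])/w[2]
E
python3 - <<'E'
from h import *
o=get_obs()
for n,p,z in (("lid",(282,182),.123),("cornL",(241,129),.027),("cornR",(318,129),.027)): print(n,ray(p,z,o).round(4))
im=cv2.imread("pics/w1.png"); hsv=cv2.cvtColor(im,cv2.COLOR_BGR2HSV)
m=cv2.inRange(hsv,(45,120,40),(80,255,255)); m[:,380:]=0
n,l,s,c=cv2.connectedComponentsWithStats(m); i=1+s[1:,4].argmax(); print(s[i],c[i])
# lid rim: min circle of top face in the lid plane
cs=max(cv2.findContours((l==i).astype('uint8'),0,1)[0],key=cv2.contourArea)
P=np.array([ray(q[0],.123,o)[:2] for q in cs]); print(cv2.minEnclosingCircle((P*1000).astype('float32')))
cv2.imwrite("pics/w1c.png",cv2.resize(im[115:225,225:335],None,fx=5,fy=5,interpolation=2))
E
```

```text
lid [ 0.508  -0.1121  0.123 ]
cornL [ 0.452  -0.0716  0.027 ]
cornR [ 0.547  -0.0585  0.027 ]
[ 255  156   53   55 2244] [281.01470588 183.19652406]
((507.20623779296875, -113.56919860839844), 27.396060943603516)
```

View pics/w1c.png

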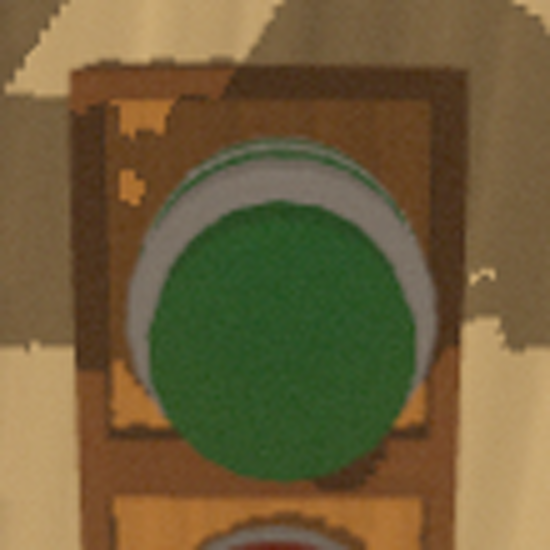

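Run:
```python
from h import *
o=get_obs()
P=[ray((225+x/5,115+y/5),.027,o) for x,y in ((106,98),(432,98),(427,437),(109,437),(70,69),(469,66))]
for p in P: print(p.round(4))
print("inner centre",np.mean(P[:4],0), "outer", (P[4]+P[5])/2+.054*np.array([.13,-.991,0]))
ci=camera_info("wrist");print(np.array(ci["T_tool_cam"]).round(3))
```

```text
[ 0.4593 -0.0778  0.027 ]
[ 0.5399 -0.0668  0.027 ]
[ 0.5524 -0.1538  0.027 ]
[ 0.4702 -0.165   0.027 ]
[ 0.4495 -0.0716  0.027 ]
[ 0.5478 -0.0574  0.027 ]
inner centre [ 0.50545026 -0.11586113  0.027     ] outer [ 0.50567505 -0.11801839  0.027     ]
[[ 0.    -0.956 -0.293  0.076]
 [ 1.     0.    -0.    -0.   ]
 [ 0.    -0.293  0.956 -0.131]
 [ 0.     0.     0.     1.   ]]
```

```bash
python3 -m creep '[[0.01,0.04,-0.1,0,0,0],[0.01,0.04,-0.25,0,0,0],[0.01,0.04,-0.4,0,0,0],[0.01,0.04,-0.55,0,0,0],[0.01,0.04,-0.7,0,0,0],[0.01,0.04,-0.8,0,0,0],[0.01,0.04,-0.88,0,0,0],[0.01,0.04,-0.94,0,0,0],[0.01,0.04,-0.965,0,0,0],[0.01,0.04,-0.965,0,0,0],[0.01,0.04,-0.965,0,0,0]]' 0
python3 -m creep '[[0,0,0,0,0,0],[0,0,0,0,0,0],[0,0,0,0,0,0],[0,0,0,0,0,0],[0,0,0,0,0,0],[0,0,0,0,0,0],[0,0,0,0,0,0],[0,0,0,0,0,0],[0,0,0,0,0,0],[0,0,0,0,0,0]]' 1 25
```

```text
time_s: 5.35
tool_pos: [0.5081, -0.1152, 0.1103]
tool_rot: [2.065, 2.366, 0.0]
ft_force: [-0.6, -1.3, -0.2]
gripper_width: 0.997
grip_force: 0.0
time_s: 6.35
tool_pos: [0.5077, -0.1151, 0.1098]
tool_rot: [-2.066, -2.367, 0.0]
ft_force: [-2.4, -0.4, 2.8]
gripper_width: 0.609
grip_force: 25.0
```

```bash
python3 -m creep '[[0,0,0.05,0,0,0],[0,0,0.15,0,0,0],[0,0,0.27,0,0,0],[0,0.05,0.38,0,0,0],[0,0.15,0.4,0,0,0],[0,0.3,0.4,0,0,0],[0,0.45,0.38,0,0,0],[0,0.58,0.3,0,0,0],[0,0.66,0.2,0,0,0],[0,0.675,0.1,0,0,0],[0,0.675,0.03,0,0,0],[0,0.675,-0.02,0,0,0],[0,0.675,-0.05,0,0,0],[0,0.675,-0.065,0,0,0],[0,0.675,-0.07,0,0,0],[0,0.675,-0.072,0,0,0],[0,0.675,-0.072,0,0,0],[0,0.675,-0.072,0,0,0]]' 1
```

```text
time_s: 8.15
tool_pos: [0.5079, 0.0198, 0.0957]
tool_rot: [2.065, 2.367, 0.001]
ft_force: [-0.1, -0.3, -1.1]
gripper_width: 0.607
grip_force: 25.0
```

```bash
python3 -m creep '[[0,0,-0.003,0,0,0],[0,0,-0.003,0,0,0],[0,0,-0.003,0,0,0]]' 1
python3 -m creep '[[0,0,0,0,0,0],[0,0,0,0,0,0],[0,0,0,0,0,0],[0,0,0,0,0,0],[0,0,0,0,0,0],[0,0,0,0,0,0],[0,0,0.05,0,0,0],[0,0,0.15,0,0,0],[0,0,0.3,0,0,0],[0,0,0.45,0,0,0],[0,0.1,0.6,0,0,0],[0,0.25,0.75,0,0,0],[-0.01,0.4,0.9,0,0,0],[-0.02,0.5,1,0,0,0],[-0.02,0.5,1,0,0,0],[-0.02,0.5,1,0,0,0],[-0.02,0.5,1,0,0,0]]' 0
python3 -c "
from h import *
look(['jar_green','jar_black','pan','bay0'],'pics/w2.png')"
```

```text
time_s: 8.45
tool_pos: [0.5078, 0.0198, 0.0949]
tool_rot: [2.066, 2.367, 0.0]
ft_force: [0.4, 0.3, -1.2]
gripper_width: 0.607
grip_force: 25.0
time_s: 10.15
tool_pos: [0.5035, 0.119, 0.2937]
tool_rot: [-2.066, -2.365, 0.002]
ft_force: [0.3, -0.3, -0.8]
gripper_width: 1.002
grip_force: 0.0
t 10.15 tcp [0.5035 0.119  0.2937]
yaw_y 7.7 zaxis [-0.002 -0.    -1.   ] j [ 0.    0.3   1.31 -0.    1.54 -0.13]
wrist jar_green [([0.5099, 0.0174, 0.0005], 0.92), ([0.4927, 0.1916, 0.0499], 0.71)]
wrist jar_black [([0.4889, 0.1921, 0.049], 0.61)]
wrist pan []
wrist bay0 [([0.5084, -0.1212, 0.0139], 0.79), ([0.5168, -0.2188, 0.0163], 0.6)]
top jar_green [([0.5068, 0.0174, -0.0019], 0.86)]
top jar_black [([0.4894, 0.1876, 0.0553], 0.62)]
top pan [([0.4938, 0.1946, 0.0493], 0.81), ([0.7359, -0.061, -0.0014], 0.24)]
top bay0 [([0.5195, -0.2168, 0.0143], 0.94), ([0.5043, -0.1243, 0.0171], 0.71), ([0.5298, -0.3215, 0.015], 0.64), ([0.678, 0.3818, -0.0003], 0.63)]
scene jar_green [([0.5288, -0.3199, 0.0115], 0.54)]
scene jar_black [([0.4952, 0.1895, 0.0519], 0.56)]
scene pan [([0.4914, 0.1934, 0.0498], 0.81)]
scene bay0 [([0.5189, -0.2215, 0.0148], 0.89), ([0.5251, -0.3191, 0.0131], 0.85), ([0.502, -0.124, 0.0146], 0.66)]
```

View pics/w2.png

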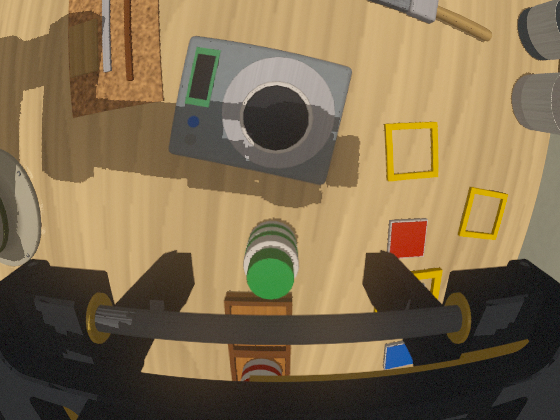

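The wrist view shows the green jar parked upright at (271,272). The black lid is at (276,117) on the pan, and the empty bay's rack corners are at about (226,293) and (292,293). I'll measure the black lid and the bay from this picture.

Run:
```python
from h import *
o=get_obs()
im=cv2.imread("pics/w2.png"); g=im.max(2)
m=((g<60)*255).astype('uint8'); m[:84]=0;m[152:]=0;m[:,:244]=0;m[:,309:]=0
n,l,s,c=cv2.connectedComponentsWithStats(m); i=1+s[1:,4].argmax(); print(s[i],c[i])
cs=max(cv2.findContours((l==i).astype('uint8'),0,1)[0],key=cv2.contourArea)
P=np.array([ray(q[0],.160,o)[:2] for q in cs]); print("black",cv2.minEnclosingCircle((P*1000).astype('float32')))
a,b=[ray(p,.027,o) for p in ((226,293),(292,293))]; print(a,b,"bay",(a+b)/2+.054*np.array([.13,-.991,0]))
print("green",ray((271,274),.108,o))
cv2.imwrite("pics/w2c.png",np.hstack([cv2.resize(im[80:155,230:330],(400,300),interpolation=2),cv2.resize(im[280:355,210:310],(400,300),interpolation=2)]))
```

```text
[ 244  101   64   49 2465] [276.04219067 123.85963489]
black ((491.4272766113281, 192.44749450683594), 26.15379524230957)
[ 0.45238065 -0.05810106  0.027     ] [ 0.54606936 -0.04416175  0.027     ] bay [ 0.50624501 -0.1046454   0.027     ]
green [0.50859303 0.02581291 0.108     ]
```

View pics/w2c.png

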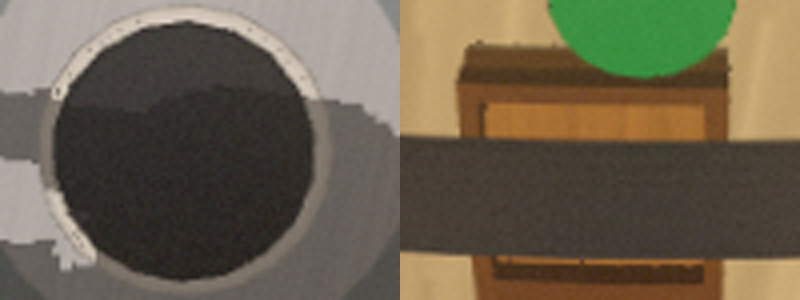

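Run:
```python
from h import *
o=get_obs()
print("black",ray((275.9,117.75),.160,o))
a,b=[ray(p,.027,o) for p in ((224.3,300.7),(292.2,301.2))]; print(a,b,"bay",(a+b)/2+.054*np.array([.13,-.991,0]))
E=[ray((210+x/4,280+y/4),.027,o) for x,y in ((80,103),(306,103),(303,265),(96,265))]
for e in E: print(e.round(4))
```

```text
black [0.49189128 0.19241212 0.16      ]
[ 0.4507319  -0.07187991  0.027     ] [ 0.54853569 -0.05803073  0.027     ] bay [ 0.5066538  -0.11846932  0.027     ]
[ 0.4597 -0.0794  0.027 ]
[ 0.5415 -0.067   0.027 ]
[ 0.5521 -0.1452  0.027 ]
[ 0.4709 -0.158   0.027 ]
```

```bash
python3 -m creep '[[-0.02,0.08,0,0,0,0],[-0.04,0.2,-0.05,0,0,0],[-0.06,0.3,-0.15,0,0,0],[-0.06,0.36,-0.28,0,0,0],[-0.06,0.36,-0.42,0,0,0],[-0.06,0.36,-0.54,0,0,0],[-0.06,0.36,-0.63,0,0,0],[-0.06,0.36,-0.69,0,0,0],[-0.06,0.36,-0.72,0,0,0],[-0.06,0.36,-0.73,0,0,0],[-0.06,0.36,-0.73,0,0,0],[-0.06,0.36,-0.73,0,0,0]]' 0
python3 -m creep '[[0,0,0,0,0,0],[0,0,0,0,0,0],[0,0,0,0,0,0],[0,0,0,0,0,0],[0,0,0,0,0,0],[0,0,0,0,0,0],[0,0,0,0,0,0],[0,0,0,0,0,0],[0,0,0,0,0,0],[0,0,0,0,0,0]]' 1 25
```

```text
time_s: 12.1
tool_pos: [0.4921, 0.1919, 0.1494]
tool_rot: [2.065, 2.366, 0.001]
ft_force: [-0.1, 0.0, 0.5]
gripper_width: 0.997
grip_force: 0.0
time_s: 13.1
tool_pos: [0.4916, 0.1919, 0.1488]
tool_rot: [-2.065, -2.367, 0.0]
ft_force: [-1.5, -0.6, 1.8]
gripper_width: 0.61
grip_force: 25.0
```

```bash
python3 -m creep '[[0,0,0.05,0,0,0],[0,0,0.15,0,0,0],[0,0,0.3,0,0,0],[0,0,0.4,0,0,0],[0,-0.05,0.47,0,0,0],[0.01,-0.15,0.5,0,0,0],[0.02,-0.3,0.5,0,0,0],[0.03,-0.45,0.5,0,0,0],[0.04,-0.6,0.5,0,0,0],[0.05,-0.75,0.5,0,0,0],[0.06,-0.88,0.5,0,0,0],[0.07,-1,0.5,0,0,0],[0.07,-1,0.5,0,0,0]]' 1
python3 -m creep '[[0,-0.1,0,0,0,0],[0,-0.25,0,0,0,0],[0,-0.4,0,0,0,0],[0,-0.5,-0.05,0,0,0],[0,-0.555,-0.12,0,0,0],[0,-0.555,-0.25,0,0,0],[0,-0.555,-0.35,0,0,0],[0,-0.555,-0.43,0,0,0],[0,-0.555,-0.48,0,0,0],[0,-0.555,-0.52,0,0,0],[0,-0.555,-0.53,0,0,0],[0,-0.555,-0.53,0,0,0],[0,-0.555,-0.53,0,0,0],[0,-0.555,-0.53,0,0,0]]' 1
python3 -c "
from h import *
look(['jar_black','bay0'],'pics/w3.png')
im=cv2.imread('pics/w3.png'); cv2.imwrite('pics/s3.png',np.hstack([im[100:400,130:430],read_camera('scene')[110:260,150:300,::-1].repeat(2,0).repeat(2,1)]))"
```

```text
time_s: 14.4
tool_pos: [0.506, -0.0105, 0.2487]
tool_rot: [2.069, 2.364, -0.001]
ft_force: [-0.3, 0.5, -3.9]
gripper_width: 0.608
grip_force: 25.0
time_s: 15.8
tool_pos: [0.506, -0.1192, 0.1433]
tool_rot: [2.065, 2.366, 0.0]
ft_force: [0.5, 0.3, -4.7]
gripper_width: 0.603
grip_force: 25.0
t 15.8 tcp [ 0.506  -0.1192  0.1433]
yaw_y 7.8 zaxis [ 0.001 -0.    -1.   ] j [-0.46  0.44  1.55 -0.    1.15 -0.6 ]
wrist jar_black [([0.5043, -0.1204, 0.0438], 0.81)]
wrist bay0 []
top jar_black [([0.5025, -0.1227, 0.0484], 0.57)]
top bay0 [([0.5289, -0.3229, 0.0136], 0.74), ([0.493, 0.1945, 0.047], 0.6), ([0.5385, -0.3141, 0.0122], 0.46)]
scene jar_black [([0.5114, -0.1199, 0.048], 0.84)]
scene bay0 [([0.5032, -0.1235, 0.0103], 0.93), ([0.5274, -0.3197, 0.011], 0.82), ([0.5203, -0.2201, 0.0159], 0.75)]
```

View pics/s3.png

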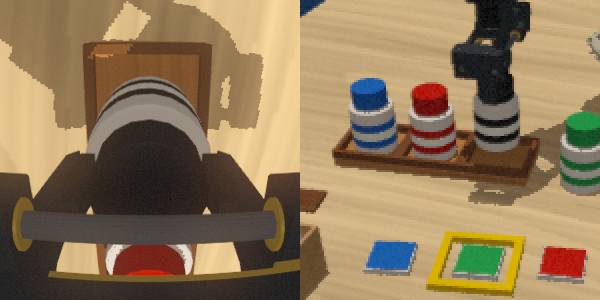

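The black jar hangs centred in the bay, with the rack lip at crop x 83–212 and the jar at about x=148. Next I lower it gently.

```bash
python3 -m creep '[[0,0,-0.03,0,0,0],[0,0,-0.07,0,0,0],[0,0,-0.1,0,0,0],[0,0,-0.12,0,0,0],[0,0,-0.135,0,0,0],[0,0,-0.145,0,0,0],[0,0,-0.15,0,0,0],[0,0,-0.155,0,0,0],[0,0,-0.155,0,0,0],[0,0,-0.155,0,0,0]]' 1
```

```text
time_s: 17.3
tool_pos: [0.5059, -0.1192, 0.112]
tool_rot: [2.065, 2.367, 0.0]
ft_force: [-0.5, -0.4, -2.6]
gripper_width: 0.605
grip_force: 25.0
```

```bash
python3 -m creep '[[0,0,-0.003,0,0,0],[0,0,-0.003,0,0,0]]' 1
python3 -m creep '[[0,0,0,0,0,0],[0,0,0,0,0,0],[0,0,0,0,0,0],[0,0,0,0,0,0],[0,0,0,0,0,0],[0,0,0,0,0,0],[0,0,0.05,0,0,0],[0,0,0.15,0,0,0],[0,0,0.3,0,0,0],[0,0,0.45,0,0,0],[0,0.1,0.6,0,0,0],[0,0.25,0.75,0,0,0],[0,0.4,0.8,0,0,0],[0,0.5,0.8,0,0,0],[0,0.5,0.8,0,0,0],[0,0.5,0.8,0,0,0]]' 0
python3 -c "
from h import *
look(['jar_green','jar_black','pan','bay0'],'pics/w4.png')"
```

```text
time_s: 17.5
tool_pos: [0.506, -0.1195, 0.1118]
tool_rot: [2.065, 2.366, -0.0]
ft_force: [-2.7, -2.7, 4.9]
gripper_width: 0.607
grip_force: 25.0
time_s: 19.1
tool_pos: [0.5057, -0.0192, 0.2715]
tool_rot: [2.065, 2.367, -0.0]
ft_force: [0.9, -0.3, -0.5]
gripper_width: 0.999
grip_force: 0.0
t 19.1 tcp [ 0.5057 -0.0192  0.2715]
yaw_y 7.8 zaxis [ 0. -0. -1.] j [-0.27  0.29  1.38 -0.    1.47 -0.41]
wrist jar_green [([0.5058, 0.0152, 0.0014], 0.68)]
wrist jar_black [([0.5062, -0.1208, 0.0104], 0.69)]
wrist pan []
wrist bay0 [([0.5063, 0.0211, 0.0008], 0.4)]
top jar_green [([0.5073, 0.0172, -0.0046], 0.63), ([0.7024, 0.0479, 0.0026], 0.54)]
top jar_black [([0.5042, -0.1224, 0.018], 0.65), ([0.5168, -0.2234, 0.0156], 0.45)]
top pan [([0.4938, 0.1972, 0.049], 0.88)]
top bay0 [([0.5213, -0.218, 0.0123], 0.84), ([0.5301, -0.3236, 0.0165], 0.7), ([0.501, -0.12, 0.0163], 0.65)]
scene jar_green []
scene jar_black [([0.5077, -0.1195, 0.0197], 0.62)]
scene pan [([0.4927, 0.1925, 0.0501], 0.75)]
scene bay0 [([0.5195, -0.2185, 0.0153], 0.97), ([0.5045, -0.1195, 0.0159], 0.95), ([0.5276, -0.3176, 0.0148], 0.94)]
```

```bash
python3 -m creep '[[0.01,0.06,-0.02,0,0,0],[0.01,0.14,-0.08,0,0,0],[0.01,0.185,-0.18,0,0,0],[0.01,0.185,-0.33,0,0,0],[0.01,0.185,-0.48,0,0,0],[0.01,0.185,-0.62,0,0,0],[0.01,0.185,-0.73,0,0,0],[0.01,0.185,-0.81,0,0,0],[0.01,0.185,-0.85,0,0,0],[0.01,0.185,-0.87,0,0,0],[0.01,0.185,-0.87,0,0,0],[0.01,0.185,-0.87,0,0,0]]' 0
python3 -m creep '[[0,0,0,0,0,0],[0,0,0,0,0,0],[0,0,0,0,0,0],[0,0,0,0,0,0],[0,0,0,0,0,0],[0,0,0,0,0,0],[0,0,0,0,0,0],[0,0,0,0,0,0],[0,0,0,0,0,0],[0,0,0,0,0,0]]' 1 25
```

```text
time_s: 21.05
tool_pos: [0.5081, 0.018, 0.0978]
tool_rot: [2.065, 2.366, 0.001]
ft_force: [0.0, 0.2, 0.2]
gripper_width: 1.0
grip_force: 0.0
time_s: 22.05
tool_pos: [0.5077, 0.0179, 0.0972]
tool_rot: [2.066, 2.367, -0.0]
ft_force: [-1.6, -0.8, 2.2]
gripper_width: 0.607
grip_force: 25.0
```

```bash
python3 -m creep '[[0,0,0.05,0,0,0],[0,0,0.15,0,0,0],[0,0,0.3,0,0,0],[0,0.04,0.42,0,0,0],[-0.01,0.14,0.5,0,0,0],[-0.02,0.28,0.52,0,0,0],[-0.04,0.43,0.52,0,0,0],[-0.05,0.58,0.52,0,0,0],[-0.06,0.72,0.5,0,0,0],[-0.075,0.82,0.45,0,0,0],[-0.075,0.885,0.39,0,0,0],[-0.075,0.885,0.34,0,0,0],[-0.075,0.885,0.31,0,0,0],[-0.075,0.885,0.29,0,0,0],[-0.075,0.885,0.28,0,0,0],[-0.075,0.885,0.27,0,0,0],[-0.075,0.885,0.265,0,0,0],[-0.075,0.885,0.265,0,0,0],[-0.075,0.885,0.265,0,0,0]]' 1
```

```text
time_s: 23.95
tool_pos: [0.4929, 0.1948, 0.1503]
tool_rot: [2.066, 2.367, 0.0]
ft_force: [-0.3, 0.5, -1.3]
gripper_width: 0.606
grip_force: 25.0
```

```bash
python3 -m creep '[[0,0,-0.002,0,0,0],[0,0,-0.004,0,0,0],[0,0,-0.005,0,0,0],[0,0,-0.005,0,0,0]]' 1
python3 -m creep '[[0,0,0,0,0,0],[0,0,0,0,0,0],[0,0,0,0,0,0],[0,0,0,0,0,0],[0,0,0,0,0,0],[0,0,0,0,0,0],[0,0,0.05,0,0,0],[0,0,0.15,0,0,0],[0,0,0.3,0,0,0],[0,0,0.45,0,0,0],[0,-0.1,0.6,0,0,0],[0,-0.25,0.7,0,0,0],[0,-0.4,0.7,0,0,0],[0,-0.5,0.7,0,0,0],[0,-0.5,0.7,0,0,0],[0,-0.5,0.7,0,0,0]]' 0
python3 -c "
from h import *
look(['jar_green','jar_black','pan','bay0'],'pics/w5.png')
im=cv2.imread('pics/w5.png'); cv2.imwrite('pics/s5.png',np.hstack([im[:,:400],read_camera('scene')[110:320,150:350,::-1].repeat(2,0).repeat(2,1)]))"
```

```text
time_s: 24.35
tool_pos: [0.4928, 0.1949, 0.1492]
tool_rot: [2.065, 2.367, 0.0]
ft_force: [-0.1, -0.1, -1.5]
gripper_width: 0.609
grip_force: 25.0
time_s: 25.95
tool_pos: [0.4927, 0.095, 0.2897]
tool_rot: [2.066, 2.366, 0.001]
ft_force: [0.4, 0.5, 0.2]
gripper_width: 1.001
grip_force: 0.0
t 25.95 tcp [0.4927 0.095  0.2897]
yaw_y 7.7 zaxis [ 0.001  0.    -1.   ] j [-0.05  0.27  1.36  0.    1.52 -0.18]
wrist jar_green [([0.4923, 0.1928, 0.0546], 0.77)]
wrist jar_black [([0.5044, -0.1227, 0.0144], 0.66)]
wrist pan []
wrist bay0 []
top jar_green [([0.4932, 0.1923, 0.0523], 0.57), ([0.5053, -0.1212, 0.015], 0.18)]
top jar_black [([0.5041, -0.1247, 0.0183], 0.77)]
top pan [([0.4951, 0.1931, 0.0471], 0.89)]
top bay0 [([0.5275, -0.3238, 0.0187], 0.85), ([0.5152, -0.2172, 0.0119], 0.74), ([0.5049, -0.1212, 0.0205], 0.66)]
scene jar_green [([0.4889, 0.1939, 0.0532], 0.6)]
scene jar_black [([0.5102, -0.1201, 0.0179], 0.92)]
scene pan [([0.4896, 0.1961, 0.0531], 0.95), ([0.5325, 0.4875, -0.0052], 0.39)]
scene bay0 [([0.5168, -0.2192, 0.0157], 0.81), ([0.525, -0.3179, 0.0138], 0.76), ([0.5033, -0.123, 0.0133], 0.58)]
```

View pics/s5.png

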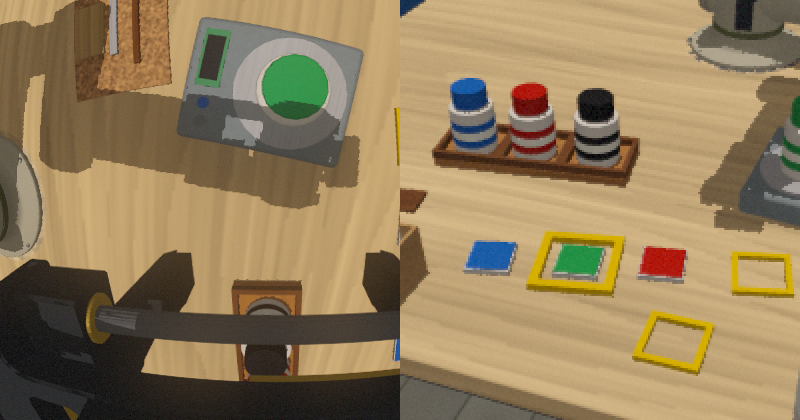

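The green jar stands in the middle of the pan at (294,87), and the black jar stands upright in its bay (right half, about (597,130)). The red and blue jars and the tiles haven't moved.

```bash
python3 -c "
from plant import *
print(hand_in())"
```

```text
the job is handed in; nothing more can be done
None
```

The swap is done and handed in at about 26 s: the green jar stands on the scale's pan and the black jar in the bay it left, each measured within about 5 mm of centre; the hand-in returned no verdict.

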